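# Rack the last sample and hold the incubator lid

### The arm

A 6-joint arm with a two-finger parallel gripper is mounted at the origin on the work surface. World frame = base frame: x ahead of the robot, y to its left, z up, the work surface at z = 0. Lengths are in mm, angles in rad, forces in N, time in s.
With the tool pointing down it reaches from about 350 to 975 mm from the base axis. Payload 7.1 kg.
Tool frame: the origin (TCP) lies at the very end of the fingers, on their centre line; the grasp point (between the pads) lies 19 mm behind it (ctrl.pinch_z is the z of the grasp point in the tool frame, in mm); z points along the fingers, y is the direction in which the jaws open and shut (so a half turn about z gives the same grasp; the last joint's range is limited). The gripper opens to 88 mm and grips with 3 to 60 N. Pads are 20 mm wide; open, the fingers measure 115 mm over their backs; the gripper's body (75 mm by 178 mm) begins 61 mm behind the grasp point.
Start: joints at [-1.225, 0.423, 1.63, -0, 1.089, -0.019], TCP at [222.993, -583.848, 222.675] pointing down, gripper open.
Joint ranges: [-3, 3], [-0.9, 2.11], [0.09, 2.58], [-1.31, 4.45], [0.11, 2.69], [-2.54, 2.54]. Speed limits (rad/s): [2.39, 2.39, 3.01, 3.14, 3.14, 3.14].

### API

Orientations are given as a rotation vector (axis times angle).
In Python, from workcell import get_obs, optics, ctrl gives the robot as it stands.
- The arm moves only by the shell command python3 -m jog 'ROWS'. ROWS is a JSON object of lists of equal length, an entry for each row: "delta_rot": the turn, a rotation vector about the tool's x, y, z in rad, a list of three; "translation": the shift along the tool's x, y, z in mm, a list of three; "hand": the opening, from -1 (shut) to 1 (fully open). In form: {"delta_rot": [[rx, ry, rz], ...], "translation": [[x, y, z], ...], "hand": [hand, ...]}. A call has 1 to 5 rows; each row is the pose to reach, as a shift and turn from the pose commanded when the call began, along the tool's axes at that moment; what a row does not reach only later rows make up. A row lasts 1/10 s, in which the tool goes at most 50 mm and 8.59 degrees, less where a joint would pass 70% of its speed; a pose out of reach is approached as far as the arm can. A call with a gripper value outside its range is refused whole. The fingers move at their own pace and stop on an object; the grip force is fixed at half the most. Time passes only in rows, so rows that repeat a pose let the fingers close. It gives the time, the measured TCP pose, the force and the opening at its end, in the units of the state.
- get_obs(): the state, without advancing time (a new reading comes with each control period).
- optics.get_image(name): name is "scene" or "top" or "wrist"; returns the picture (480x640x3 uint8, red, green, blue); there is no depth.
- optics.calibration(name): a dict with "intrinsics" (3x3 intrinsics, pixels), "cam_to_world" (4x4, takes a point from camera to world coordinates). Camera axes: x right, y up, looking along -z (the intrinsics and any distortion apply to the point x, -y, -z); pixel columns grow to the right and rows downward; lengths in mm; the calibration is good to about 2 mm. A picture is of the moment at which its call begins: read the wrist's pose just before it. calibration takes no time and is no camera call; for the wrist camera it gives the pose at the moment of the call.
- ctrl.close_job(): hands the job in, once; it reports no verdict.
The state is a dict: "t": time; "qpos": joint angles; "qvel": joint speeds; "joint_torque": joint torques, N m; "ee_pos": TCP position; "orientation": TCP orientation; "ft_force": force on the tool from outside, world axes, zero at the start; "moment": the same for the moment, N m; "width": finger opening in mm.
Only numpy, scipy, OpenCV 4.12 (cv2) and the standard library are available. Lean on these libraries where they do the work, as an engineer would, in place of code of your own. Each camera call takes 0.05 s, during which the arm holds its last target. There are 200 camera calls.

### The job

Take the long sample tube out of the white stand and seat it upright, all the way down, in either free hole of the aluminium rack. Then lift the incubator's lid with the gripper to 50 degrees above shut and finish while still holding it there, steady, so that a colleague can set the rack inside. Leave the other tubes and the things on the bench where they are.

Things in the scene. Friction and masses are not known exactly. Their poses are not given: they have to be found in the camera images.
- long_tube: the long amber-glass sample tube, 18 mm diameter, 100 mm long including its white cap (20 mm diameter, top 14 mm); it stands upright in one hole of the white stand. Origin: centre of its foot, z up along the tube
- short_a: short sample tube, same make as the long one but only 70 mm long, standing upright in a hole of the stand; stays there. Origin: centre of its foot
- short_b: short sample tube, same make as the long one but only 70 mm long, standing upright in a hole of the stand; stays there. Origin: centre of its foot
- short_c: short sample tube, same make as the long one but only 70 mm long, standing upright in a hole of the rack; stays there. Origin: centre of its foot
- short_d: short sample tube, same make as the long one but only 70 mm long, standing upright in a hole of the rack; stays there. Origin: centre of its foot
- rack: aluminium rack block, 56 x 190 x 45 mm (x, y, z), fixed, with one row along its y of four round holes 45 mm apart, 21 mm wide, 37 mm deep (floor 8 mm above the bench); two holes hold short tubes, two are free. Origin: centre of its underside
- rack_hole0 (a point): centre of the mouth of rack hole 0, 45 mm above the bench; it is free if no short tube stands within 20 mm of it
- rack_hole1 (a point): centre of the mouth of rack hole 1, 45 mm above the bench; it is free if no short tube stands within 20 mm of it
- rack_hole2 (a point): centre of the mouth of rack hole 2, 45 mm above the bench; it is free if no short tube stands within 20 mm of it
- rack_hole3 (a point): centre of the mouth of rack hole 3, 45 mm above the bench; it is free if no short tube stands within 20 mm of it
- stand: white plastic stand block, 70 x 150 x 45 mm, fixed, with one row along its y of three holes like the rack's (45 mm apart, 21 mm wide, 37 mm deep), holding the long tube and two short ones in any order. Origin: centre of its underside
- incubator: white bench incubator, a fixed open-topped box 200 x 250 x 135 mm (x, y, z), empty. Its -x side with the dial is its front. Origin: centre of its underside
- lid (a joint): opening angle of the incubator's steel lid: 0 shut (the start), grows as the front edge is lifted; 0.873 is 50 degrees; it stops at 1.4. The hinge is free (no catch, no spring): let go at any angle it falls shut. The lid is 0.6 kg (0.48 to 0.72), 200 x 250 x 12 mm
- lid_hinge (a point): middle of the lid's hinge line, which runs along the incubator's y at the top of its back (+x) side, 136 mm above the bench. This frame turns with the lid: shut, its axes are the incubator's; its -x points from the hinge along the lid to its front edge
- lid_tab (a point): grip point in the black handle tab that sticks out level from the middle of the lid's front edge: the tab is 24 mm wide (y), 14 mm thick (z), and reaches 47 mm out. This point is 30 mm out from the edge, 230 mm from the hinge and 7 mm above its height when shut. It moves with the lid
- wash_bottle: white squeeze wash bottle, 68 mm wide, 150 mm high plus a thin bent spout; loose bystander, stays where it is
- flask: conical glass flask, 88 mm wide, 130 mm high; loose bystander, stays where it is
- beaker: open glass beaker, 72 mm wide, 90 mm high; loose bystander, stays where it is
- dish: low glass dish, 70 mm wide, 18 mm high; loose bystander, stays where it is
- reagent_jar: amber glass jar, 60 mm wide, 80 mm high; loose bystander, stays where it is
- spatula: steel spatula lying flat, 180 mm long; loose bystander, stays where it is
Mind the look-alikes: they are no part of the job. What is shaped like the long_tube but blue or red is not meant.

How it is judged (in metres and radians):
On the way:
1. the long tube is seated in a hole of the rack and released ((horizontal distance between long_tube and rack_hole0 below 0.006 m or horizontal distance between long_tube and rack_hole1 below 0.006 m or horizontal distance between long_tube and rack_hole2 below 0.006 m or horizontal distance between long_tube and rack_hole3 below 0.006 m) and height (world z) of long_tube below 0.014 m and angle between long_tube's own z axis and vertical below 0.15 rad and contact force between each of the arm, the fingers and long_tube below 0.05 N), for 0.2 s.
At the end, for the whole second after the job is handed in: The long tube stands upright (within 8 degrees) in a rack hole, its foot within 6 mm of the hole's centre line and of its floor, not touched; the lid is at 50 degrees, 6 more or less, still (under 0.06 rad/s), and carried by the gripper's fingers (over 0.3 N) (all of step 1 and value of joint lid between 0.768 and 0.977 rad and velocity of joint lid between -0.06 and 0.06 rad/s and contact force between the fingers and lid above 0.3 N); the arm keeps its last pose, push and grip.
It fails at once if a short tube is pulled out or shoved (moved over 15 mm) (distance of any of short_a, short_b, short_c, short_d from where it was at the start of the episode above 0.015 m).
It fails at once if a bystander is moved over 30 mm (distance of any of wash_bottle, flask, beaker, dish, reagent_jar, spatula from where it was at the start of the episode above 0.03 m).
It also fails if it takes over 64 s, if anything falls off the work surface, if the arm or the gripper's body presses on something with over 40 N, if the wrist force passes 120 N, or if a joint passes its speed limit or range.

## Working session

There is one attempt and no reset: what is moved stays moved. The work goes in short steps, Python scripts to look and compute and a shell command to move; the robot and the scene stay as the last step left them, time stands still between calls to the robot, and variables do not carry over. Pictures are saved under pics/ and viewed, about 8 in all and at most 12, crops included, and the job is handed in when it is done.

```bash
mkdir -p pics; ls; python3 - <<'E'
from workcell import get_obs, optics, ctrl
import cv2
o=get_obs(); print({k:(v if not hasattr(v,'round') else v) for k,v in o.items()}); print(ctrl.pinch_z)
for n in ("top","scene"):
    c=optics.calibration(n); print(n,c)
    cv2.imwrite(f"pics/{n}0.png",optics.get_image(n)[:,:,::-1])
E
```

```text
pics
{'t': 0.0, 'qpos': array([-1.22501011e+00,  4.23810719e-01,  1.63070697e+00, -3.94229401e-05,
        1.08861618e+00, -1.90025088e-02]), 'qvel': array([-0.00117164, -0.0004981 , -0.00057055, -0.00032845, -0.00164989,
       -0.00133816]), 'joint_torque': array([ 9.53077069e-04, -5.44625008e+01, -2.73662746e+01,  6.44766726e-02,
        2.28003028e-02, -1.43702873e-04]), 'ee_pos': array([ 222.78838936, -583.33115613,  221.91384777]), 'orientation': array([-3.08798545e+00, -5.69590413e-01,  4.47700533e-04]), 'ft_force': array([0.30086523, 0.75869822, 0.75370453]), 'moment': array([ 0.03886942, -0.0060243 ,  0.019183  ]), 'width': 88.14488371594828}
-18.700000000000003
top {'intrinsics': array([[509.12179471,   0.        , 318.5850392 ],
       [  0.        , 509.12179471, 250.60732013],
       [  0.        ,   0.        ,   1.        ]]), 'cam_to_world': array([[-5.75196021e-03,  9.95240688e-01, -9.72773783e-02,
         3.86466610e+02],
       [-9.99976147e-01, -5.35266037e-03,  4.36522469e-03,
         2.29969642e+00],
       [ 3.82375645e-03,  9.73001665e-02,  9.95247736e-01,
         1.43712528e+03],
       [ 0.00000000e+00,  0.00000000e+00,  0.00000000e+00,
         1.00000000e+00]])}
scene {'intrinsics': array([[604.87232092,   0.        , 319.06529589],
       [  0.        , 604.87232092, 243.04851219],
       [  0.        ,   0.        ,   1.        ]]), 'cam_to_world': array([[-8.59835214e-01, -3.13446038e-01,  4.03032240e-01,
         1.11083309e+03],
       [ 5.10559550e-01, -5.33284077e-01,  6.74490207e-01,
         9.53551877e+02],
       [ 3.51439282e-03,  7.85722390e-01,  6.18569297e-01,
         9.83590145e+02],
       [ 0.00000000e+00,  0.00000000e+00,  0.00000000e+00,
         1.00000000e+00]])}
```

View pics/top0.png

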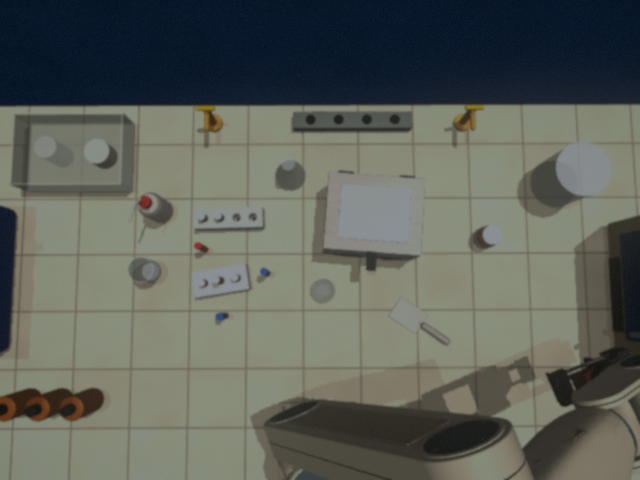

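View pics/scene0.png

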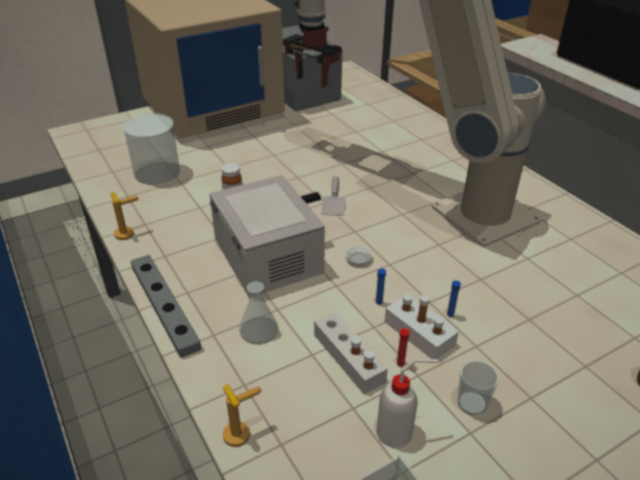

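The top view shows the stand near (220,281), with tubes at about x=202, 217 and 235. The rack is near (228,218), with free holes at about (236,216) and (252,216). The incubator's tab is near (371,262). In the scene view the middle stand tube at (423,308) looks the longest. I'll zoom in for accurate pixel positions.

```bash
cat > h.py <<'E'
import numpy as np, cv2
from workcell import get_obs, optics, ctrl
def ray(c,px):
    K=c["intrinsics"];T=c["cam_to_world"]
    d=np.linalg.inv(K)@[px[0],px[1],1]; d=T[:3,:3]@[d[0],-d[1],-d[2]]
    return T[:3,3],d
def onz(c,px,z):
    o,d=ray(c,px); return (o+d*(z-o[2])/d[2]).round(1)
def proj(c,p):
    T=c["cam_to_world"]; q=T[:3,:3].T@(np.asarray(p,float)-T[:3,3]); v=c["intrinsics"]@[q[0],-q[1],-q[2]]; return (v[:2]/v[2]).round(1)
E
python3 - <<'E'
import cv2,numpy as np
a=cv2.imread("pics/top0.png")[200:310,180:290]; b=cv2.imread("pics/scene0.png")[260:400,300:480]
c=cv2.imread("pics/top0.png")[160:280,310:440]
f=lambda i,s:cv2.convertScaleAbs(cv2.resize(i,s,interpolation=cv2.INTER_CUBIC),alpha=1.3)
o=np.zeros((600,800,3),np.uint8)
o[:400,:400]=f(a,(400,400)); o[:311,400:]=f(b,(400,311)); o[320:600,400:703]=f(c,(303,280))
cv2.imwrite("pics/crop0.png",o)
E
```

```text
(no output)
```

View pics/crop0.png

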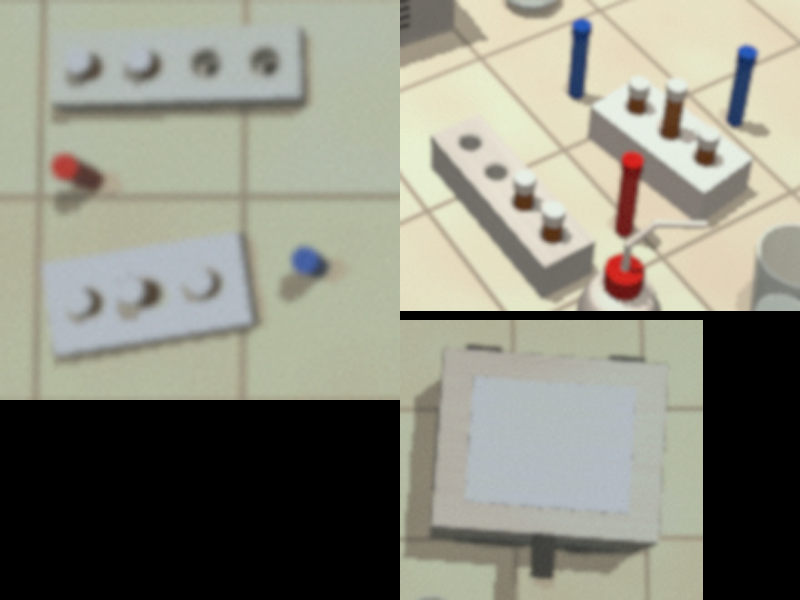

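The crop confirms that the long tube is the middle one in the stand. The free rack holes are at crop positions (206,63) and (264,62). Next I'll compute world positions.

```bash
python3 - <<'E'
from h import *
from scipy.spatial.transform import Rotation as R
t=optics.calibration("top"); s=optics.calibration("scene"); k=110/400
A=lambda x,y,z: onz(t,(180+x*k-.4,200+y*k-.4),z)
for n,p in dict(rA=(206,63,45),rB=(264,62,45),rc=(80,66,78),rd=(138,65,78),rTL=(53,35,45),rTR=(302,28,45),rBL=(54,104,45),rBR=(304,98,45),long=(135,290,108),sa=(80,302,78),sb=(202,282,78),TL=(43,265,45),TR=(243,233,45),BR=(253,325,45),BL=(55,355,45),red=(65,167,100),blue=(305,260,100)).items(): print(n,A(*p))
C=lambda x,y,z: onz(t,(310+(x-400)*130/303-.3,160+(y-320)*120/280-.3,),z)
for n,p in dict(TL=(444,349,148),TR=(667,364,148),BL=(431,527,148),BR=(657,543,148),tab0=(542,540,150),tabE=(542,577,150)).items(): print(n,C(*p))
# two-view for long cap
S=lambda x,y:(300+(x-400)*.45-.3,260+y*.45-.3)
print("scene long cap top",onz(s,S(677,85),108), "rB/rA",onz(s,S(470,143),45),onz(s,S(496,172),45))
o=get_obs(); print(R.from_rotvec(o["orientation"]).as_matrix().round(3))
E
```

```text
rA [617.3 223.2  45. ]
rB [617.8 179.1  45. ]
rc [610.  311.3  78. ]
rd [610.6 268.4  78. ]
rTL [639.4 339.7  45. ]
rTR [643.9 150.4  45. ]
rBL [586.4 338.   45. ]
rBR [590.  148.6  45. ]
long [442.5 262.4 108. ]
sa [435.2 308.4  78. ]
sb [449.4 219.3  78. ]
TL [464.3 344.1  45. ]
TR [487.6 194.   45. ]
BR [418.5 186.   45. ]
BL [396.9 333.9  45. ]
red [532.4 316.  100. ]
blue [463.8 141.5 100. ]
TL [716.  -30.3 148. ]
TR [ 697.9 -277.3  148. ]
BL [518.  -14.6 148. ]
BR [ 499.2 -261.2  148. ]
tab0 [ 502.9 -135.5  150. ]
tabE [ 462.6 -134.8  150. ]
scene long cap top [444.9 271.1 108. ] rB/rA [620.2 184.7  45. ] [618.9 229.3  45. ]
[[ 0.934  0.357 -0.001]
 [ 0.357 -0.934  0.001]
 [-0.    -0.001 -1.   ]]
```

```bash
cat >> h.py <<'E'
from scipy.spatial.transform import Rotation as R
def go(p,Rt=None,yaw=None,frac=(1,)):
    o=get_obs(); R0=R.from_rotvec(o["orientation"]).as_matrix(); p=np.asarray(p,float)
    if Rt is None:
        y=np.array([np.cos(yaw),np.sin(yaw),0]); z=np.array([0,0,-1.]); Rt=np.c_[np.cross(y,z),y,z]
    print("t",round(o["t"],2),"pos",o["ee_pos"].round(1),"w",round(o["width"],1),"F",o["ft_force"].round(1),"q",o["qpos"].round(2))
    print("trans",(R0.T@(p-o["ee_pos"])).round(1),"rot",R.from_matrix(R0.T@Rt).as_rotvec().round(3))
E
python3 - <<'E'
from h import *
go((470,-150,260),yaw=-0.55)
E
```

```text
t 0.1 pos [ 222.8 -583.4  222. ] w 87.6 F [ 0.4 -0.9  1. ] q [-1.23  0.42  1.63 -0.    1.09 -0.02]
trans [ 385.6 -316.7  -37.6] rot [-0.001 -0.    -0.656]
```

```bash
python3 -m jog '{"delta_rot":[[0,0,-0.13],[0,0,-0.26],[0,0,-0.39],[0,0,-0.52],[0,0,-0.656]],"translation":[[386,-317,-38],[386,-317,-38],[386,-317,-38],[386,-317,-38],[386,-317,-38]],"hand":[0,0,0,0,0]}'; python3 -m jog '{"delta_rot":[[0,0,0],[0,0,0],[0,0,0],[0,0,0],[0,0,0]],"translation":[[0,0,0],[0,0,0],[0,0,0],[0,0,0],[0,0,0]],"hand":[0,0,0,0,0]}'; python3 -c "
from h import *
go((442,264,230),yaw=0.152)"
```

```text
t: 0.6
ee_pos: [346.9, -365.4, 241.5]
orientation: [-2.737, -1.541, 0.0]
ft_force: [-0.4, -1.1, 0.2]
width: 51.2
t: 1.1
ee_pos: [345.8, -368.3, 241.4]
orientation: [-2.743, -1.531, 0.0]
ft_force: [0.1, -0.5, -0.2]
width: 43.4
t 1.1 pos [ 345.8 -368.3  241.4] w 43.4 F [ 0.1 -0.5 -0.2] q [-0.84  0.22  1.87 -0.    1.05 -0.29]
trans [ 588.8 -249.9   11.5] rot [-0.    -0.    -0.704]
```

```bash
python3 -m jog '{"delta_rot":[[0,0,0],[0,0,0],[0,0,0],[0,0,0],[0,0,0]],"translation":[[589,-250,0],[589,-250,0],[589,-250,0],[589,-250,0],[589,-250,0]],"hand":[0,0,0,0,0]}'; python3 -m jog '{"delta_rot":[[0,0,-0.14],[0,0,-0.28],[0,0,-0.42],[0,0,-0.56],[0,0,-0.704]],"translation":[[359,-152,0],[359,-152,0],[359,-152,0],[359,-152,0],[359,-152,0]],"hand":[0,0,0,0,0]}'; python3 -c "
from h import *
go((442,264,230),yaw=0.152)"
```

```text
t: 1.6
ee_pos: [383.4, -119.1, 241.7]
orientation: [2.743, 1.531, 0.001]
ft_force: [0.9, 0.7, -0.2]
width: 43.9
t: 2.1
ee_pos: [421.1, 128.6, 241.8]
orientation: [2.039, 2.39, 0.001]
ft_force: [1.4, 0.3, 0.3]
width: 43.7
t 2.1 pos [421.1 128.6 241.8] w 43.7 F [1.4 0.3 0.3] q [ 0.27  0.12  2.   -0.    1.02  0.11]
trans [130.4  41.9  11.8] rot [0.001 0.    0.006]
```

```bash
python3 -m jog '{"delta_rot":[[0,0,0],[0,0,0],[0,0,0],[0,0,0],[0,0,0]],"translation":[[130,42,12],[130,42,12],[130,42,12],[130,42,12],[130,42,12]],"hand":[0,0,0,0,0]}'; python3 - <<'E'
from h import *
go((442,264,110),yaw=0.152)
w=optics.calibration("wrist"); print(w); cv2.imwrite("pics/w1.png",cv2.convertScaleAbs(optics.get_image("wrist")[:,:,::-1],alpha=1.3))
for p in [(442,264,108),(435,308,78),(449,219,78)]: print(proj(w,p))
E
```

```text
t: 2.6
ee_pos: [442.3, 261.8, 229.1]
orientation: [-2.043, -2.386, 0.002]
ft_force: [-0.5, -1.1, 0.5]
width: 43.9
t 2.6 pos [442.3 261.8 229.1] w 43.9 F [-0.5 -1.1  0.5] q [ 0.51  0.25  1.87 -0.    1.02  0.36]
trans [2.300e+00 1.000e-01 1.191e+02] rot [-0.001  0.001  0.003]
{'intrinsics': array([[413.00316488,   0.        , 322.69127476],
       [  0.        , 413.00316488, 242.6986323 ],
       [  0.        ,   0.        ,   1.        ]]), 'cam_to_world': array([[ 9.88109603e-01, -1.48899366e-01, -3.83195983e-02,
         4.31939812e+02],
       [ 1.53745105e-01,  9.54683172e-01,  2.54838153e-01,
         3.29807861e+02],
       [-1.36216360e-03, -2.57699476e-01,  9.66224158e-01,
         3.90591571e+02],
       [ 0.00000000e+00,  0.00000000e+00,  0.00000000e+00,
         1.00000000e+00]])}
[323.  230.6]
[322.8 163.1]
[323.  277.4]
```

View pics/w1.png

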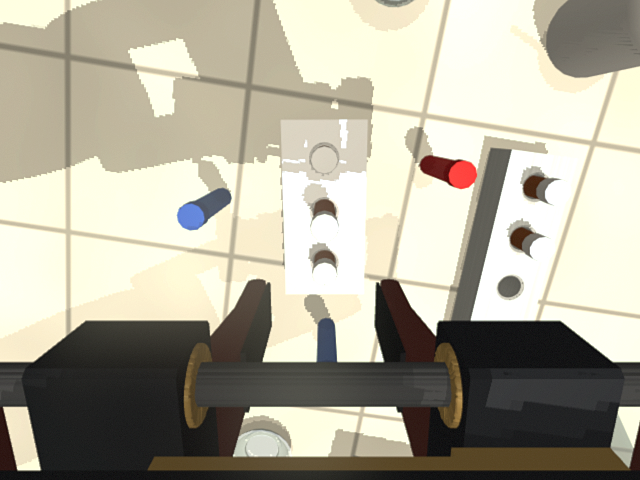

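The wrist view shows the long tube's cap near (324,222), between shorts at (323,158) and (323,262). That is about 6 px above where I predicted. I'll measure this on the raw image, and include the rack.

```bash
python3 - <<'E'
from h import *
w=optics.calibration("wrist"); im=optics.get_image("wrist")[:,:,::-1]; cv2.imwrite("pics/w2raw.png",im)
hsv=cv2.cvtColor(im,cv2.COLOR_BGR2HSV)
a=cv2.resize(im[110:300,270:380],(440,760),interpolation=cv2.INTER_CUBIC)[:600]
b=cv2.resize(im[140:340,440:560],(360,600),interpolation=cv2.INTER_CUBIC)
cv2.imwrite("pics/w2.png",cv2.convertScaleAbs(np.hstack([a,b]),alpha=0.95))
E
```

```text
(no output)
```

View pics/w2.png

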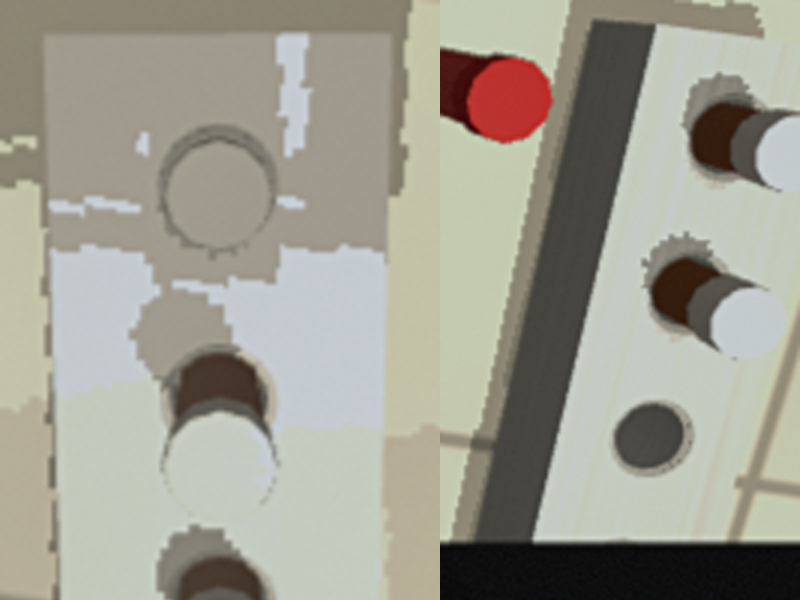

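```bash
python3 - <<'E'
from h import *
w=optics.calibration("wrist")
for p in [(324.4,225.6,108),(324.1,156.6,78),(510.3,285.3,45),(543,247.3,78),(560,190.3,78)]: print(onz(w,p[:2],p[2]))
go((443,267,78),yaw=0.152)
E
```

```text
[442.4 266.5 108. ]
[435.3 311.8  78. ]
[616.8 224.1  45. ]
[616.  268.8  78. ]
[615.9 314.2  78. ]
t 2.7 pos [442.2 260.7 229.4] w 43.6 F [ 0.1 -0.1  0. ] q [ 0.51  0.25  1.87 -0.    1.02  0.36]
trans [  6.2   1.9 151.4] rot [-0.001  0.001  0.001]
```

```bash
python3 -m jog '{"delta_rot":[[0,0,0],[0,0,0],[0,0,0],[0,0,0],[0,0,0]],"translation":[[6,1.5,50],[6,1.5,100],[6,1.5,135],[6,1.5,149],[6,1.5,149]],"hand":[0,0,0,0,0]}'; python3 -m jog '{"delta_rot":[[0,0,0],[0,0,0],[0,0,0],[0,0,0],[0,0,0]],"translation":[[0,0,0],[0,0,0],[0,0,0],[0,0,0],[0,0,0]],"hand":[0,-1,-1,-1,-1]}';python3 -m jog '{"delta_rot":[[0,0,0],[0,0,0],[0,0,0],[0,0,0],[0,0,0]],"translation":[[0,0,0],[0,0,0],[0,0,0],[0,0,0],[0,0,-5]],"hand":[-1,-1,-1,-1,-1]}'
```

```text
t: 3.2
ee_pos: [442.1, 266.6, 79.5]
orientation: [-2.045, -2.383, 0.005]
ft_force: [0.3, -0.2, 0.3]
width: 43.8
t: 3.7
ee_pos: [443.4, 268.6, 81.5]
orientation: [2.044, 2.385, 0.002]
ft_force: [-0.2, -1.2, 6.3]
width: 19.5
t: 4.2
ee_pos: [442.7, 268.2, 85.7]
orientation: [-2.044, -2.386, 0.001]
ft_force: [0.8, -0.7, 0.1]
width: 19.5
```

```bash
python3 -m jog '{"delta_rot":[[0,0,0],[0,0,0],[0,0,0],[0,0,0],[0,0,0]],"translation":[[0,0,-25],[0,0,-60],[0,0,-85],[0,0,-85],[0,0,-85]],"hand":[-1,-1,-1,-1,-1]}'; python3 -c "
from h import *
go((617,179,171),yaw=0.005)"
```

```text
t: 4.7
ee_pos: [442.9, 268.2, 170.9]
orientation: [2.044, 2.386, 0.001]
ft_force: [0.5, 1.0, -0.2]
width: 19.5
t 4.7 pos [442.9 268.2 170.9] w 19.5 F [ 0.5  1.  -0.2] q [ 0.52  0.34  1.91 -0.    0.9   0.37]
trans [-114.9  158.4   -0. ] rot [ 0.001 -0.     0.149]
```

```bash
python3 -m jog '{"delta_rot":[[0,0,0.05],[0,0,0.1],[0,0,0.149],[0,0,0.149],[0,0,0.149]],"translation":[[-23,32,0],[-46,64,0],[-70,96,0],[-95,130,0],[-115,158.5,0]],"hand":[-1,-1,-1,-1,-1]}';python3 -m jog '{"delta_rot":[[0,0,0],[0,0,0],[0,0,0]],"translation":[[0,0,0],[0,0,0],[0,0,0]],"hand":[-1,-1,-1]}'; python3 - <<'E'
from h import *
go((617,179,81),yaw=0.005)
w=optics.calibration("wrist"); im=optics.get_image("wrist")[:,:,::-1]; top=optics.get_image("top")[:,:,::-1]; sc=optics.get_image("scene")[:,:,::-1]
t=optics.calibration("top"); s=optics.calibration("scene")
print([proj(w,p) for p in [(617,179,45),(617,224,45),(617,179,108)]],proj(s,(617,179,45)),proj(s,(617,179,97)),proj(t,(617,179,45)))
o=np.zeros((600,800,3),np.uint8)
o[:330,:440]=cv2.resize(im,(440,330))
x,y=proj(s,(617,179,90)).astype(int); o[:360,440:800]=cv2.resize(sc[y-60:y+60,x-60:x+60],(360,360),interpolation=cv2.INTER_CUBIC); print(x,y)
x,y=proj(w,(617,200,60)).astype(int); y=min(y,400);o[340:600,:440]=cv2.resize(im[y-65:y+65,x-110:x+110],(440,260),interpolation=cv2.INTER_CUBIC); print(x,y)
cv2.imwrite("pics/r1.png",o); cv2.imwrite("pics/r1w.png",im)
E
```

```text
t: 5.2
ee_pos: [617.8, 177.4, 168.5]
orientation: [-2.216, -2.225, 0.004]
ft_force: [-0.1, -0.7, -0.2]
width: 19.6
t: 5.5
ee_pos: [615.3, 179.1, 169.2]
orientation: [-2.214, -2.226, 0.004]
ft_force: [-0.7, 0.2, 0.8]
width: 19.5
t 5.5 pos [615.3 179.1 169.2] w 19.5 F [-0.7  0.2  0.8] q [0.26 0.51 1.63 0.   1.01 0.26]
trans [-0.   2.  88.2] rot [-0.003  0.001  0.   ]
[array([325.4, 232.8]), array([325.8, 168.7]), array([325.7, 258.9])] [331.1 321.8] [331.5 304.4] [252.2 216.9]
331 306
325 207
```

View pics/r1.png

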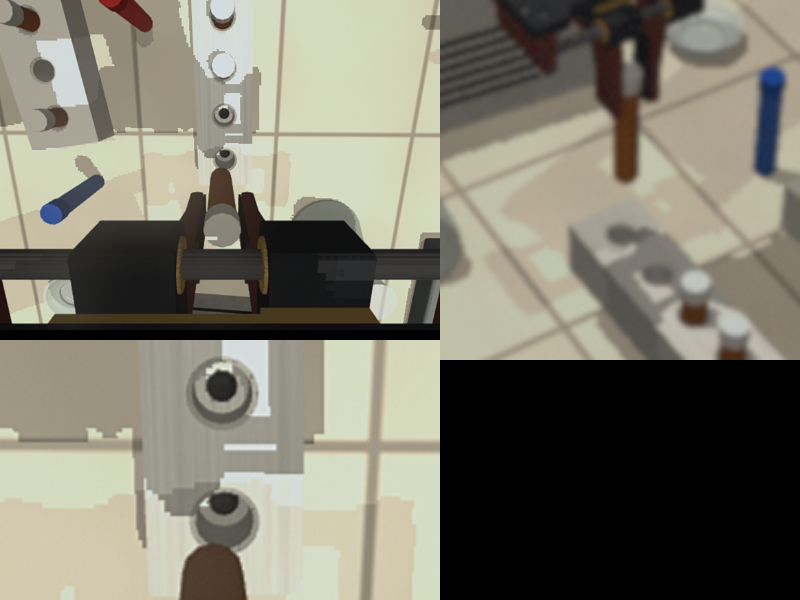

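Rack hole 3 shows in the crop at (224,522), which is px (327,233). The held tube hangs upright, with its foot's far edge at px (321.5,244). I'll compute the offset between the two.

```bash
python3 - <<'E'
from h import *
w=optics.calibration("wrist")
print("hole",onz(w,(326.8,233),45),onz(w,(325.8,168),45),"foot edge",onz(w,(321.5,244),95),"cap",onz(w,(220*640/440,222*640/440),195))
go((618,179,81),yaw=0.0)
E
```

```text
hole [619.  179.1  45. ] [617.9 224.9  45. ] foot edge [615.3 184.4  95. ] cap [615.2 181.7 195. ]
t 5.65 pos [616.  179.6 170.4] w 19.3 F [-0.2 -0.   0.1] q [0.27 0.51 1.63 0.   1.01 0.26]
trans [-0.6  2.1 89.4] rot [-0.001  0.     0.006]
```

```bash
python3 -m jog '{"delta_rot":[[0,0,0],[0,0,0],[0,0,0],[0,0,0],[0,0,0]],"translation":[[1.7,2.7,15],[1.7,2.7,38],[1.7,2.7,44],[1.7,2.7,50],[1.7,2.7,56]],"hand":[-1,-1,-1,-1,-1]}';python3 -m jog '{"delta_rot":[[0,0,0],[0,0,0]],"translation":[[0,0,2],[0,0,4]],"hand":[-1,-1]}'
```

```text
t: 6.15
ee_pos: [620.0, 180.8, 114.5]
orientation: [2.216, 2.227, 0.001]
ft_force: [-0.4, 0.8, -0.5]
width: 19.5
t: 6.35
ee_pos: [620.1, 180.7, 110.9]
orientation: [2.216, 2.227, 0.001]
ft_force: [0.2, -0.1, -0.4]
width: 19.4
```

```bash
python3 -m jog '{"delta_rot":[[0,0,0],[0,0,0],[0,0,0],[0,0,0],[0,0,0]],"translation":[[0,0,5],[0,0,10],[0,0,15],[0,0,20],[0,0,24]],"hand":[-1,-1,-1,-1,-1]}';python3 -m jog '{"delta_rot":[[0,0,0],[0,0,0],[0,0,0],[0,0,0]],"translation":[[0,0,2],[0,0,4],[0,0,5],[0,0,5]],"hand":[-1,-1,-1,-1]}'
```

```text
t: 6.85
ee_pos: [619.7, 180.5, 86.1]
orientation: [-2.216, -2.227, 0.001]
ft_force: [0.2, -0.2, 0.0]
width: 19.6
t: 7.25
ee_pos: [620.0, 180.6, 81.8]
orientation: [2.216, 2.227, 0.0]
ft_force: [-0.3, 0.2, -0.5]
width: 19.6
```

Within about 1 mm of the floor and no contact force. I'll release slowly, then retreat upward.

```bash
python3 -m jog '{"delta_rot":[[0,0,0],[0,0,0],[0,0,0],[0,0,0],[0,0,0]],"translation":[[0,0,0.7],[0,0,0.7],[0,0,0.7],[0,0,0.7],[0,0,0.7]],"hand":[-0.2,-0.1,0,0,0]}';python3 -m jog '{"delta_rot":[[0,0,0],[0,0,0],[0,0,0],[0,0,0],[0,0,0]],"translation":[[0,0,-10],[0,0,-40],[0,0,-90],[0,0,-140],[0,0,-140]],"hand":[0,0,0,0,0]}'; python3 - <<'E'
from h import *
w=optics.calibration("wrist"); im=optics.get_image("wrist")[:,:,::-1]; sc=optics.get_image("scene")[:,:,::-1]; t=optics.calibration("top"); s=optics.calibration("scene")
print(proj(w,(618.5,179,108)),proj(w,(618.5,179,45)))
o=np.zeros((400,800,3),np.uint8); o[:330,:440]=cv2.resize(im,(440,330)); o[:360,440:]=cv2.resize(sc[240:360,270:390],(360,360),interpolation=cv2.INTER_CUBIC)
cv2.imwrite("pics/r2.png",o)
a=np.deg2rad(45); yaw=1.50
E
```

```text
t: 7.75
ee_pos: [619.9, 180.6, 81.0]
orientation: [2.216, 2.227, 0.0]
ft_force: [0.4, -0.0, 0.7]
width: 43.4
t: 8.25
ee_pos: [624.1, 181.8, 229.7]
orientation: [2.211, 2.222, 0.019]
ft_force: [0.4, 0.4, 0.0]
width: 44.2
[312.2 238. ] [313.1 220.1]
```

View pics/r2.png

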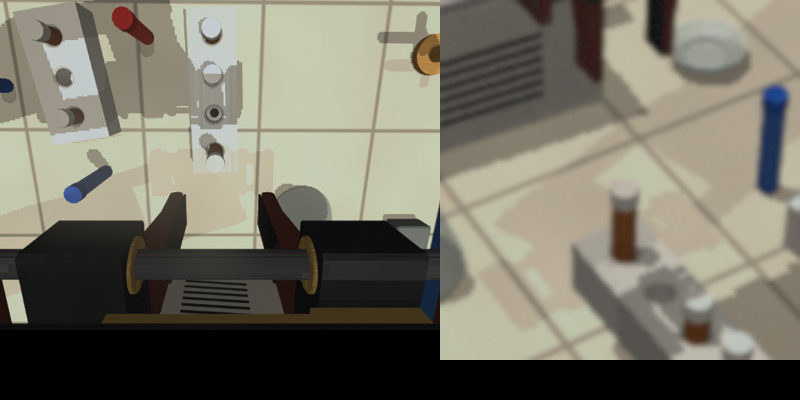

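The long tube stands upright in the end hole, with its cap at px (313,236) against (312,238) expected. Now I'll plan the lid.

```bash
cat >> h.py <<'E'
YAW=np.deg2rad(-4.3); H=np.array([707,-153.8,136.])
def lidpose(th,a0,back=0,out=-232.,up=7.,H=H,yaw=YAW):
    # tool pose gripping tab at lid angle th; tool tilt from vertical a0-th
    d=np.array([np.cos(yaw),np.sin(yaw),0]); u=np.array([0,0,1.]); a=a0-th
    g=H+d*(out*np.cos(th)+up*np.sin(th))+u*(-out*np.sin(th)+up*np.cos(th))
    z=np.sin(a)*d-np.cos(a)*u; y=np.array([np.sin(yaw),-np.cos(yaw),0])
    return g+z*(18.7-back),np.c_[np.cross(y,z),y,z]
E
python3 - <<'E'
from h import *
D=np.array([(.424,1.631,624.4,222),(.22,1.87,505,241.4),(.12,2.0,440.3,241.8),(.25,1.87,514,229),(.51,1.63,640.8,169),(.34,1.91,517.8,171)])
q2,q3,r,z=D.T
A=np.r_[np.c_[np.sin(q2),np.sin(q2+q3),np.ones(6),np.zeros(6)],np.c_[np.cos(q2),np.cos(q2+q3),np.zeros(6),np.ones(6)]]
x,res,*_=np.linalg.lstsq(A,np.r_[r,z],rcond=None); print(x,res)
for th in (0,.873):
  for a in (30,40): print(th,a,lidpose(th,np.deg2rad(a))[0].round(1))
print(lidpose(0,np.deg2rad(30),90)[0])
go((440,-130,240),yaw=YAW-np.pi/2)
E
```

```text
[556.75779919 464.64107758 -21.71410649 -67.55981442] [150.37712879]
0 30 [ 485.  -137.1  126.8]
0 40 [ 487.6 -137.3  128.7]
0.873 30 [ 557.3 -142.5  300.7]
0.873 40 [ 560.5 -142.8  299.9]
[ 440.10339901 -133.73194376  204.74761129]
t 8.35 pos [620.6 180.8 223.2] w 44.0 F [-0.2  0.9 -0. ] q [0.27 0.45 1.58 0.   1.1  0.26]
trans [-309.9 -182.1  -17.8] rot [ 0.002 -0.004  1.651]
```

```bash
python3 -m jog '{"delta_rot":[[0,0,0.14],[0,0,0.28],[0,0,0.42],[0,0,0.56],[0,0,0.7]],"translation":[[-30,-18,-18],[-65,-38,-18],[-100,-59,-18],[-135,-80,-18],[-170,-100,-18]],"hand":[0,0,0,0,0]}'; python3 -c "
from h import *
go((440,-130,240),yaw=YAW-np.pi/2)"
```

```text
t: 8.85
ee_pos: [518.3, 8.9, 237.2]
orientation: [-2.847, -1.324, 0.005]
ft_force: [0.7, -0.9, -0.5]
width: 43.6
t 8.85 pos [518.3   8.9 237.2] w 43.6 F [ 0.7 -0.9 -0.5] q [-0.01  0.25  1.85 -0.    1.05  0.69]
trans [-156.7   29.6   -2.5] rot [-0.001  0.003  0.945]
```

```bash
python3 -m jog '{"delta_rot":[[0,0,0.14],[0,0,0.28],[0,0,0.42],[0,0,0.56],[0,0,0.7]],"translation":[[-30,6,-2],[-60,12,-2],[-95,18,-2],[-130,24,-2],[-157,30,-2]],"hand":[0,0,0,0,0]}'; python3 -c "
from h import *
go(*lidpose(0,np.deg2rad(30),90))"
```

```text
t: 9.35
ee_pos: [440.8, -130.6, 239.3]
orientation: [-3.129, -0.266, 0.006]
ft_force: [0.2, -0.4, 0.2]
width: 44.2
t 9.35 pos [ 440.8 -130.6  239.3] w 44.2 F [ 0.2 -0.4  0.2] q [-0.31  0.16  1.96 -0.    1.02  1.09]
trans [-1.1  3.1 34.6] rot [-0.065  0.525  0.239]
```

```bash
python3 -m jog '{"delta_rot":[[-0.013,0.105,0.048],[-0.026,0.21,0.096],[-0.039,0.315,0.143],[-0.052,0.42,0.191],[-0.065,0.525,0.239]],"translation":[[0,3,0],[0,3,10],[0,3,20],[0,3,30],[0,3,34]],"hand":[0,0,0,0,0]}';  python3 -m jog '{"delta_rot":[[0,0,0],[0,0,0]],"translation":[[0,0,0],[0,0,0]],"hand":[0,0]}'; python3 - <<'E'
from h import *
go(*lidpose(0,np.deg2rad(30),20))
w=optics.calibration("wrist"); im=optics.get_image("wrist")[:,:,::-1]; print(proj(w,(477.6,-136.6,150)),proj(w,(508.6,-138,150)),proj(w,(461,-134,150)))
cv2.imwrite("pics/l1.png",im)
E
```

```text
t: 9.85
ee_pos: [441.9, -131.5, 205.3]
orientation: [3.022, -0.097, 0.795]
ft_force: [0.7, 1.4, -0.7]
width: 44.1
t: 10.05
ee_pos: [443.7, -131.5, 206.7]
orientation: [3.025, -0.09, 0.791]
ft_force: [0.1, -1.1, -0.4]
width: 44.0
t 10.05 pos [ 443.7 -131.5  206.7] w 44.0 F [ 0.1 -1.1 -0.4] q [-0.44  0.05  2.31  0.55  0.35  0.72]
trans [-3.1  3.1 70. ] rot [-0.009  0.012  0.013]
[325.9 255.2] [325.  204.2] [323.1 284.1]
```

View pics/l1.png

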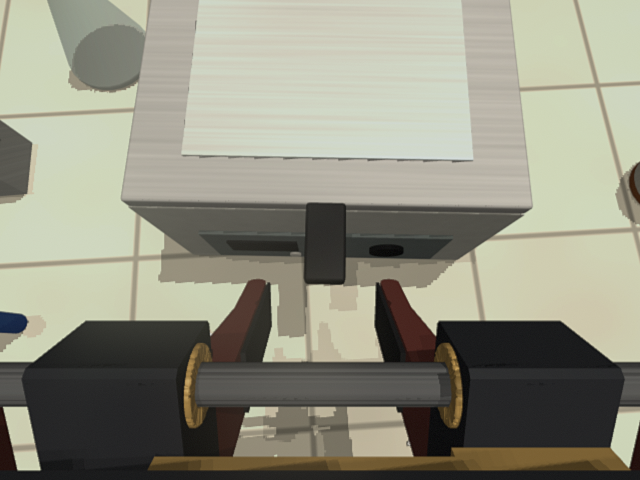

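The tab sits at px (325, 204–284), which matches the prediction within 1 px. Next I'll descend part of the way.

```bash
python3 -m jog '{"delta_rot":[[0,0,0],[-0.009,0.012,0.013],[-0.009,0.012,0.013],[-0.009,0.012,0.013]],"translation":[[-3,3,20],[-3,3,45],[-3,3,70],[-3,3,70]],"hand":[0,0,0,0]}'; python3 -c "
from h import *
go(*lidpose(0,np.deg2rad(30),0))"
```

```text
t: 10.5
ee_pos: [477.7, -136.1, 143.6]
orientation: [3.014, -0.112, 0.811]
ft_force: [-0.5, -0.3, -0.4]
width: 43.9
t 10.5 pos [ 477.7 -136.1  143.6] w 43.9 F [-0.5 -0.3 -0.4] q [-0.4   0.25  2.3   1.08  0.19  0.21]
trans [-2.1  0.5 18.2] rot [-0.001 -0.002  0.001]
```

q5 is getting close to its limit, so I'll ease the tilt to 20° for the grasp.

```bash
python3 -c "
from h import *
go(*lidpose(0,np.deg2rad(18),0))"
```

```text
t 10.5 pos [ 477.7 -136.1  143.6] w 43.9 F [-0.5 -0.3 -0.4] q [-0.4   0.25  2.3   1.08  0.19  0.21]
trans [-6.   0.5 17.8] rot [-0.001 -0.211  0.001]
```

```bash
python3 -m jog '{"delta_rot":[[0,-0.06,0],[0,-0.12,0],[0,-0.17,0],[0,-0.21,0],[0,-0.21,0]],"translation":[[-1,0.5,3],[-3,0.5,8],[-4,0.5,12],[-6,0.5,18],[-6,0.5,18]],"hand":[0,0,0,0,0]}'; python3 -c "
from h import *
go(*lidpose(0,np.deg2rad(18),0))"
```

```text
t: 11.0
ee_pos: [482.4, -138.8, 128.0]
orientation: [3.083, -0.114, 0.495]
ft_force: [0.6, 0.2, -0.7]
width: 43.4
t 11.0 pos [ 482.4 -138.8  128. ] w 43.4 F [ 0.6  0.2 -0.7] q [-0.35  0.3   2.17  0.23  0.37  1.09]
trans [-2.  -1.9  2.3] rot [ 0.005 -0.005  0.002]
```

```bash
python3 -m jog '{"delta_rot":[[0,0,0],[0,0,0],[0,0,0],[0,0,0],[0,0,0]],"translation":[[-1,-1.5,2],[-1,-1.5,2],[-1,-1.5,2],[-1,-1.5,2],[-1,-1.5,2]],"hand":[0,-1,-1,-1,-1]}';python3 -m jog '{"delta_rot":[[0,0,0],[0,0,0],[0,0,0]],"translation":[[0,0,0],[0,0,0],[0,0,0]],"hand":[-1,-1,-1]}'; python3 - <<'E'
from h import *
o=get_obs(); R0=R.from_rotvec(o["orientation"]); p=o["ee_pos"]; print(R0.as_matrix().round(3), o["qpos"].round(2))
np.savez("g.npz",p=p,r=o["orientation"])
ax=np.array([-np.sin(YAW),np.cos(YAW),0])
for k in range(0,51,10):
    for j in range(1,6):
        t0=np.deg2rad(k); t1=np.deg2rad(k+2*j)
        A0=R.from_rotvec(ax*t0);A1=R.from_rotvec(ax*t1)
        P0=H+A0.apply(p-H);P1=H+A1.apply(p-H); Ra=A0*R0
        print(k+2*j,Ra.inv().apply(P1-P0).round(1),(Ra.inv()*A1*R0).as_rotvec().round(3),P1.round())
E
```

```text
t: 11.5
ee_pos: [479.1, -134.7, 124.3]
orientation: [3.09, -0.119, 0.493]
ft_force: [1.4, 9.2, 4.3]
width: 24.2
t: 11.8
ee_pos: [479.1, -134.7, 124.3]
orientation: [3.089, -0.118, 0.493]
ft_force: [1.0, 8.8, 3.3]
width: 23.5
[[ 0.947 -0.076  0.311]
 [-0.073 -0.997 -0.023]
 [ 0.311 -0.001 -0.95 ]] [-0.35  0.3   2.18  0.24  0.36  1.08]
2 [ 2.2 -0.  -7.7] [-0.    -0.035  0.   ] [ 479. -135.  132.]
4 [  4.7  -0.  -15.3] [-0.   -0.07  0.  ] [ 479. -135.  140.]
6 [  7.5  -0.  -22.8] [-0.    -0.105  0.   ] [ 479. -135.  148.]
8 [ 10.5  -0.  -30.2] [-0.   -0.14  0.  ] [ 480. -135.  156.]
10 [ 13.8  -0.1 -37.5] [-0.    -0.175  0.   ] [ 481. -135.  164.]
12 [ 2.2 -0.  -7.7] [-0.    -0.035  0.   ] [ 482. -135.  172.]
14 [  4.7  -0.  -15.3] [-0.   -0.07  0.  ] [ 483. -135.  180.]
16 [  7.5  -0.  -22.8] [-0.    -0.105  0.   ] [ 485. -135.  188.]
18 [ 10.5  -0.  -30.2] [-0.   -0.14  0.  ] [ 487. -135.  196.]
20 [ 13.8  -0.1 -37.5] [-0.    -0.175  0.   ] [ 489. -135.  203.]
22 [ 2.2 -0.  -7.7] [-0.    -0.035  0.   ] [ 491. -136.  211.]
24 [  4.7  -0.  -15.3] [-0.   -0.07  0.  ] [ 494. -136.  218.]

[... 457 characters left out ...]
.8  -0.1 -37.5] [-0.    -0.175  0.   ] [ 525. -138.  274.]
42 [ 2.2 -0.  -7.7] [-0.    -0.035  0.   ] [ 530. -139.  280.]
44 [  4.7  -0.  -15.3] [-0.   -0.07  0.  ] [ 535. -139.  286.]
46 [  7.5  -0.  -22.8] [-0.    -0.105  0.   ] [ 540. -139.  292.]
48 [ 10.5  -0.  -30.2] [-0.   -0.14  0.  ] [ 546. -140.  298.]
50 [ 13.8  -0.1 -37.5] [-0.    -0.175  0.   ] [ 552. -140.  304.]
52 [ 2.2 -0.  -7.7] [-0.    -0.035  0.   ] [ 558. -141.  309.]
54 [  4.7  -0.  -15.3] [-0.   -0.07  0.  ] [ 564. -141.  314.]
56 [  7.5  -0.  -22.8] [-0.    -0.105  0.   ] [ 570. -142.  319.]
58 [ 10.5  -0.  -30.2] [-0.   -0.14  0.  ] [ 576. -142.  324.]
60 [ 13.8  -0.1 -37.5] [-0.    -0.175  0.   ] [ 583. -143.  328.]
```

```bash
python3 -m jog '{"delta_rot":[[0,-0.035,0],[0,-0.07,0],[0,-0.105,0],[0,-0.14,0],[0,-0.175,0]],"translation":[[2.2,-2,-7.7],[4.7,-2,-15.3],[7.5,-2,-22.8],[10.5,-2,-30.2],[13.8,-2,-37.5]],"hand":[-1,-1,-1,-1,-1]}'; cat > chk.py <<'E'
from h import *
g=np.load("g.npz"); o=get_obs(); p=o["ee_pos"]; 
Rg=R.from_rotvec(g["r"]); Rn=R.from_rotvec(o["orientation"]); rv=(Rn*Rg.inv()).as_rotvec()
f=lambda p:np.arctan2(p[2]-H[2],-(p[:2]-H[:2])@[np.cos(YAW),np.sin(YAW)])
pz=ctrl.pinch_z; gp=lambda p,r:p+r.apply([0,0,pz])
a=gp(g["p"],Rg);b=gp(p,Rn)
print("rot deg",np.rad2deg(rv).round(1),"arc deg",np.rad2deg(f(b)-f(a)).round(1),"radius",np.linalg.norm(a-H).round(1),np.linalg.norm(b-H).round(1),"w",round(o["width"],1),"F",o["ft_force"].round(1),"q",o["qpos"].round(2),"t",o["t"],"tau",o["moment"].round(2),"qv",abs(o["qvel"]).max().round(3))
E
python3 chk.py
```

```text
t: 12.3
ee_pos: [480.6, -134.7, 164.4]
orientation: [3.125, -0.12, 0.22]
ft_force: [-0.1, -6.5, -2.8]
width: 24.0
rot deg [ 0.6 10.1 -0. ] arc deg 10.1 radius 234.6 234.6 w 24.0 F [-0.1 -6.5 -2.8] q [-0.32  0.27  2.04  0.05  0.69  1.29] t 12.3 tau [-0.56  0.   -0.26] qv 0.637
```

```bash
python3 -m jog '{"delta_rot":[[0,-0.035,0],[0,-0.07,0],[0,-0.105,0],[0,-0.14,0],[0,-0.175,0]],"translation":[[2.2,1,-7.7],[4.7,1,-15.3],[7.5,1,-22.8],[10.5,1,-30.2],[13.8,1,-37.5]],"hand":[-1,-1,-1,-1,-1]}';  python3 chk.py
python3 -m jog '{"delta_rot":[[0,-0.035,0],[0,-0.07,0],[0,-0.105,0],[0,-0.14,0],[0,-0.175,0]],"translation":[[2.2,0,-7.7],[4.7,0,-15.3],[7.5,0,-22.8],[10.5,0,-30.2],[13.8,0,-37.5]],"hand":[-1,-1,-1,-1,-1]}';  python3 chk.py
```

```text
t: 12.8
ee_pos: [488.9, -135.4, 203.4]
orientation: [-3.138, 0.12, 0.054]
ft_force: [0.2, -0.7, -2.1]
width: 24.3
rot deg [ 1.5 20.1 -0. ] arc deg 20.0 radius 234.6 234.6 w 24.3 F [ 0.2 -0.7 -2.1] q [-0.29  0.29  1.88 -0.01  1.    1.36] t 12.8 tau [ 0.02 -0.23 -0.21] qv 0.583
t: 13.3
ee_pos: [503.8, -136.6, 240.4]
orientation: [-3.114, 0.119, 0.328]
ft_force: [-0.6, -1.7, -1.0]
width: 23.6
rot deg [ 2.2 30.1  0. ] arc deg 30.0 radius 234.6 234.6 w 23.6 F [-0.6 -1.7 -1. ] q [-0.26  0.35  1.71 -0.04  1.28  1.4 ] t 13.3 tau [-0.05 -0.24 -0.22] qv 0.543
```

```bash
python3 -m jog '{"delta_rot":[[0,-0.035,0],[0,-0.07,0],[0,-0.105,0],[0,-0.14,0],[0,-0.175,0]],"translation":[[2.2,0,-7.7],[4.7,0,-15.3],[7.5,0,-22.8],[10.5,0,-30.2],[13.8,0,-37.5]],"hand":[-1,-1,-1,-1,-1]}';  python3 chk.py
python3 -m jog '{"delta_rot":[[0,-0.035,0],[0,-0.07,0],[0,-0.105,0],[0,-0.14,0],[0,-0.175,0]],"translation":[[2.2,0,-7.7],[4.7,0,-15.3],[7.5,0,-22.8],[10.5,0,-30.2],[13.8,0,-37.5]],"hand":[-1,-1,-1,-1,-1]}'
python3 -m jog '{"delta_rot":[[0,0,0],[0,0,0],[0,0,0],[0,0,0],[0,0,0]],"translation":[[0,0,0],[0,0,0],[0,0,0],[0,0,0],[0,0,0]],"hand":[-1,-1,-1,-1,-1]}';  python3 chk.py; python3 - <<'E'
from h import *
sc=optics.get_image("scene")[:,:,::-1]; w=optics.get_image("wrist")[:,:,::-1]
o=np.zeros((400,800,3),np.uint8); o[:400,:500]=cv2.resize(sc[100:420,150:550],(500,400)); o[:225,500:]=cv2.resize(w,(300,225)); cv2.imwrite("pics/f.png",o)
E
```

```text
t: 13.8
ee_pos: [524.9, -138.3, 274.4]
orientation: [-3.067, 0.117, 0.598]
ft_force: [-2.1, -1.9, 0.9]
width: 24.0
rot deg [ 3.  40.1  0. ] arc deg 40.1 radius 234.6 234.8 w 24.0 F [-2.1 -1.9  0.9] q [-0.24  0.44  1.53 -0.06  1.55  1.42] t 13.8 tau [-0.12 -0.09 -0.11] qv 0.517
t: 14.3
ee_pos: [551.8, -140.5, 304.3]
orientation: [-2.997, 0.115, 0.862]
ft_force: [-2.3, -1.5, 2.5]
width: 23.9
t: 14.8
ee_pos: [551.7, -140.4, 304.1]
orientation: [-2.998, 0.115, 0.86]
ft_force: [-4.9, -2.6, 3.6]
width: 23.5
rot deg [ 3.7 50.   0. ] arc deg 50.1 radius 234.6 234.9 w 23.5 F [-4.9 -2.6  3.6] q [-0.23  0.55  1.34 -0.08  1.81  1.42] t 14.8 tau [-0.12  0.55  0.05] qv 0.001
```

View pics/f.png

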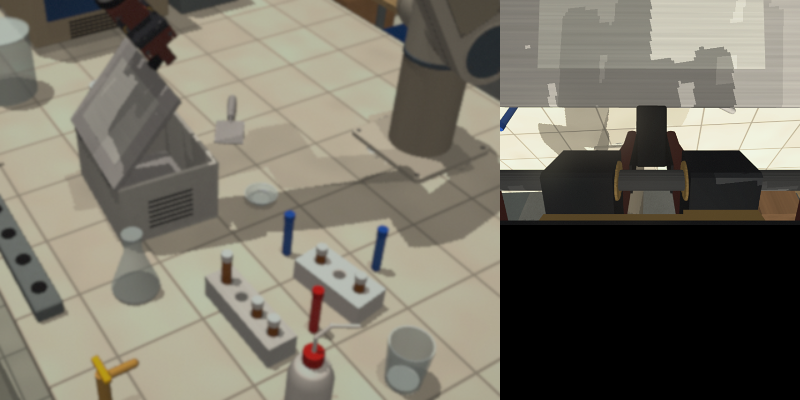

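The lid is open and held by its tab, with the tab between the fingers at about (652,140). The long tube stands in the rack at about (227,268), and nothing else has moved. I'm handing in.

```bash
python3 -c "
from workcell import ctrl
print(ctrl.close_job())"
```

```text
the job is handed in; nothing more can be done
None
```

The long amber tube is in the free end hole of the aluminium rack, and the lid is open at about 50° with the gripper still holding its tab. I handed the job in at about 14.9 s of the 64 s allowed; it reports no verdict.

- **Tube:** it went into the hole with no measurable contact force, and I released it within about 1 mm of the floor. The wrist view from above showed its cap about 2 px from the predicted seated position, and the last scene picture shows it upright.
- **Lid:** the gripper's own rotation gives 50.0° and its path around the hinge gives 50.1°. It was still, with joint speeds at or below 0.001 rad/s. The tab is held at 23.5 mm finger opening. I worked out the angle from the gripper pose and did not measure it separately in an image.
- **Forces:** the wrist read up to about 9 N sideways when the gripper closed on the tab. I corrected most of that during the lift, leaving about 7 N in total at the end, well under the limits.
- **Other items:** the other tubes and the bench items look unmoved in the last picture, judged by eye. No check failed or disagreed.

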